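# Sieve the lock nuts out of the washed machine grips

## Robot

A 6-joint arm with a two-finger parallel gripper is mounted at the origin on the work surface; the furniture and walls round the work are solid. World frame = base frame: x ahead of the robot, y to its left, z up, the work surface at z = 0. Lengths are in m, angles in rad, forces in N, time in s.
With the tool pointing down it reaches from about 0.275 to 0.975 m from the base axis. Payload 8.4 kg.
Tool frame: the origin (TCP) lies between the finger pads; the fingertips stand 11 mm ahead of it and the grasp point (between the pads) lies 8 mm behind it (bot.tips_ahead is the z of the fingertips in the tool frame, in m); z points along the fingers, y is the line along which they close (so a half turn about z gives the same grasp; the last joint's range is limited). The gripper opens to 92 mm and grips with 3 to 60 N. Pads are 20 mm wide; open, the fingers measure 128 mm over their backs; the gripper's body (75 mm by 189 mm) begins 69 mm behind the grasp point.
Start: joints at [1.181, 0.353, 1.633, -0, 1.155, -0.002], TCP at [0.236, 0.579, 0.194] pointing down, gripper open.
Joint ranges: [-2.63, 2.63], [-0.92, 2.1], [0.06, 2.66], [-1.3, 4.44], [0, 2.69], [-3.02, 3.02]. Speed limits (rad/s): [2.22, 2.22, 2.79, 3.14, 3.14, 3.14].

## Interface

Orientations are given as [roll, pitch, yaw] about the fixed x, y, z axes, in that order (R = Rz(yaw) Ry(pitch) Rx(roll)).
In Python, from workcell import status, capture, calibration, bot gives the robot as it stands. The module is installed in compiled form; this text tells all that it offers.
- The arm moves only by the shell command python3 -m creep 'ROWS'. ROWS is JSON, a list of rows, each a list of 7 numbers: the shift along the tool's x, y, z as a fraction of full scale, then the turn, a rotation vector about the tool's x, y, z as a fraction of full scale, then the opening, from 0 (shut) to 1 (fully open). A call has 1 to 8 rows; each row is the pose to reach, as a shift and turn from the pose commanded when the call began, along the tool's axes at that moment; what a row does not reach only later rows make up. Full scale, the value 1, is 50 cm for a shift and 0.5 rad for a turn. A row lasts 1/12 s, in which the tool goes at most 41.7 mm and 7.16 degrees, less where a joint would pass 70% of its speed; a pose out of reach is approached as far as the arm can. A call with a number of a shift or a turn outside -1 to 1 is refused whole. A call with a gripper value outside its range is refused whole. The fingers move at their own pace and stop on an object; the grip force is fixed at half the most. Time passes only in rows, so rows that repeat a pose let the fingers close. It gives the time, the measured TCP pose, the force, the opening and the grip force at its end, in the units of the state.
- status.get_obs(): the state, without advancing time (a new reading comes with each control period).
- capture(name): name is "scene" or "top"; returns the picture (384x512x3 uint8, blue, green, red); there is no depth.
- calibration(name): a dict with "fx", "fy", "cx", "cy" (pixels), "rvec" (rotation vector, rad) and "tvec" (3), from world to camera coordinates, as OpenCV has them. Camera axes: x right, y down, z forward; pixel columns grow to the right and rows downward; lengths in m; the calibration is good to about 2 mm. A picture is of the moment at which its call begins. calibration takes no time and is no camera call.
- bot.sign_off(): hands the job in; it is judged then, once.
The state is a dict: "clock": time; "qpos": joint angles; "qd": joint speeds; "joint_torque": joint torques, N m; "tcp_pos": TCP position; "tcp_rot": TCP orientation; "ft_force": force on the tool from outside, world axes, zero at the start; "wrist_torque": the same for the moment, N m; "width": opening from 0.0 (shut) to 1.0 (fully open); "grasp_force": force on a finger pad.
Only numpy, scipy, OpenCV 4.12 (cv2) and the standard library are available. Lean on these libraries where they do the work, as an engineer would, in place of code of your own. Each camera call takes 0.05 s, during which the arm holds its last target. There are 200 camera calls.

## Task

The washed lock nuts and machine grips lie mixed in the sieve. Lift the sieve by its handle, keeping it level, set it down between the guide rails on the collecting pan's runners with its pin towards the catch, and shake it briskly side to side along the runners until all five nuts have dropped through into the pan and only the two grips are left in it. Do not let it snap into the catch before that; then slide it fully home through the catch against the rubber buffers and let go. The runner frame is clamped a little differently along the pan each time, so feel for its ends; never ram or press the sieve hard against the pan or the frame, and do not disturb the cup, the tub and the needle machine.

Things in the scene. Friction and masses are not known exactly. Their poses are not given: they have to be found in the camera images.
- pan: open stainless collecting pan standing immovably on rubber feet: 118 x 254 mm outside, rolled rims 43 mm high. Origin on the table under its middle, z up, y along its length, +y the end with the catch (home end). On its long rims hangs an aluminium runner frame, clamped by thumbscrews anywhere within 16 mm of the pan's middle along y: where, is not measured and must be felt
- pan_mid (a point): middle of the pan at the height of the frame's two runners, 36 mm over the table; axes as the pan's. The sieve rests and slides along y on these nylon-faced runners between guide rails (tops 54 mm high, 2 mm of play each side). Rubber buffers at both ends let its middle travel 50 mm: from 25 mm on the far (-y) side of the frame's middle to 25 mm on the catch side (home)
- pan_end (a point): middle of the rim of the pan's +y end, 127 mm from its middle, 43 mm over the table. Above it the frame carries the catch: two 10 mm steel balls, 60 mm high over the table, sprung towards each other across the pan, 6 mm apart. From the far buffers the sieve runs 38 mm freely, then its pin meets the balls, snaps through with 5 to 10 N, and after 50 mm the home buffers stop it
- sieve_base (a point): middle of the underside of the sieve, a stainless basket 100 mm (its x) by 150 mm (its y) with punched walls 36 mm high, z up; 0.28 to 0.46 kg and a load of 0.17 kg. It starts standing on the table, 0 mm high, with the nuts and grips in it; +y is the end with the pin. Set down with this point 6 mm to the far (-y) side of the pan's middle it clears buffers and catch in every setting of the frame
- sieve_floor (a point): middle of the sieve's floor, 5 mm above its underside: three flat steel bars along x, 18 mm wide, with middles at y = -39, 0 and +39 mm, and four open slots between bars and end walls, 21 mm wide (y) and 80 mm long (x). Smooth steel, friction about 0.3: things on the bars stay unless the sieve is shaken briskly along y, in long strokes
- sieve_pin (a point): the pin that goes into the catch: upright, 10 mm thick, 10 mm high, on a thin stem, 18 mm out from the sieve's +y end wall and 24 mm above its underside; the point is its centre
- sieve_grip (a point): centre of the black grip bar of the sieve's rigid bail handle, 85 mm above the middle of the underside, over the centre of mass; axes as sieve_base. The bar runs along the sieve's x, 60 mm long, 14 mm thick (y), 18 mm high: pinch it across its thickness from above
- nut_1_mid (a point): one of five identical dark steel hex lock nuts, 16 mm across the flats, 18.5 mm across the corners, 8 mm high, 12 g; the point is its centre. At the start it lies flat on one of the sieve's three floor bars
- nut_2_mid (a point): one of five identical dark steel hex lock nuts, 16 mm across the flats, 18.5 mm across the corners, 8 mm high, 12 g; the point is its centre. At the start it lies flat on one of the sieve's three floor bars
- nut_3_mid (a point): one of five identical dark steel hex lock nuts, 16 mm across the flats, 18.5 mm across the corners, 8 mm high, 12 g; the point is its centre. At the start it lies flat on one of the sieve's three floor bars
- nut_4_mid (a point): one of five identical dark steel hex lock nuts, 16 mm across the flats, 18.5 mm across the corners, 8 mm high, 12 g; the point is its centre. At the start it lies flat on one of the sieve's three floor bars
- nut_5_mid (a point): one of five identical dark steel hex lock nuts, 16 mm across the flats, 18.5 mm across the corners, 8 mm high, 12 g; the point is its centre. At the start it lies flat on one of the sieve's three floor bars
- grip_1_mid (a point): one of two identical bare-metal machine grips: grooved tubes 26 mm in diameter, 50 mm long, 55 g, too thick for the sieve's slots; the point is its middle. At the start it lies on its side in the sieve
- grip_2_mid (a point): one of two identical bare-metal machine grips: grooved tubes 26 mm in diameter, 50 mm long, 55 g, too thick for the sieve's slots; the point is its middle. At the start it lies on its side in the sieve
- coffee_cup: paper coffee cup, 75 mm wide, 83 mm high, origin under its middle; a bystander, light and easily knocked over
- jelly_tub: closed round tub, 59 mm wide, 44 mm high, origin under its middle; a bystander
- needle_machine: needle machine lying on the table, 34 x 197 x 35 mm, long along its y, origin under its middle; a bystander
Things that resemble listed ones, but are neither listed nor needed, are in the scene too. Leave any blue, orange or red look-alike of the part that bears grip_2_mid alone.

How it is judged:
On the way, in this order (a step that is already met when the one before it is completed fails the run):
1. the sieve sits down on the pan's runners, short of the catch, pin towards the catch (z of sieve_base in the frame of pan between 0.03 and 0.04 m and y of sieve_base in the frame of pan between -0.05 and 0.05 m and x of sieve_base in the frame of pan between -0.006 and 0.006 m and angle between the y axis of sieve_base and the y axis of pan, either way round below 0.06 rad and y of sieve_pin in the frame of pan above 0.04 m and horizontal distance between sieve_pin and catch_foot above 0.006 m), for 0.2 s.
2. all five nuts have dropped into the pan, both grips are still in the sieve and the sieve is on its runners, not yet snapped home (all of step 1 and z of each of nut_1_mid, nut_2_mid, nut_3_mid, nut_4_mid, nut_5_mid in the frame of pan below 0.034 m and x of nut_1_mid in the frame of pan between -0.056 and 0.056 m and y of nut_1_mid in the frame of pan between -0.124 and 0.124 m and x of nut_2_mid in the frame of pan between -0.056 and 0.056 m and y of nut_2_mid in the frame of pan between -0.124 and 0.124 m and x of nut_3_mid in the frame of pan between -0.056 and 0.056 m and y of nut_3_mid in the frame of pan between -0.124 and 0.124 m and x of nut_4_mid in the frame of pan between -0.056 and 0.056 m and y of nut_4_mid in the frame of pan between -0.124 and 0.124 m and x of nut_5_mid in the frame of pan between -0.056 and 0.056 m and y of nut_5_mid in the frame of pan between -0.124 and 0.124 m and x of grip_1_mid in the frame of sieve_base between -0.05 and 0.05 m and y of grip_1_mid in the frame of sieve_base between -0.075 and 0.075 m and z of grip_1_mid in the frame of sieve_base between 0.004 and 0.05 m and x of grip_2_mid in the frame of sieve_base between -0.05 and 0.05 m and y of grip_2_mid in the frame of sieve_base between -0.075 and 0.075 m and z of grip_2_mid in the frame of sieve_base between 0.004 and 0.05 m), for 0.2 s.
3. the sieve is fully home in the catch, down on its runners (z of sieve_base in the frame of pan between 0.03 and 0.04 m and y of sieve_base in the frame of pan between -0.05 and 0.05 m and x of sieve_base in the frame of pan between -0.006 and 0.006 m and angle between the y axis of sieve_base and the y axis of pan, either way round below 0.06 rad and y of sieve_pin in the frame of pan above 0.04 m and horizontal distance between sieve_pin and catch_foot below 0.003 m), for 0.2 s.
At the end, for the whole second after the job is handed in: the sieve rests on the pan's runners (underside less than 4 mm above them, within 0.06 rad of the pan's axis), within 3 mm of fully home in the catch, at rest and released; all five nuts lie in the pan below the sieve; both grips are in the sieve (all of step 3 and z of each of nut_1_mid, nut_2_mid, nut_3_mid, nut_4_mid, nut_5_mid in the frame of pan below 0.034 m and x of nut_1_mid in the frame of pan between -0.056 and 0.056 m and y of nut_1_mid in the frame of pan between -0.124 and 0.124 m and x of nut_2_mid in the frame of pan between -0.056 and 0.056 m and y of nut_2_mid in the frame of pan between -0.124 and 0.124 m and x of nut_3_mid in the frame of pan between -0.056 and 0.056 m and y of nut_3_mid in the frame of pan between -0.124 and 0.124 m and x of nut_4_mid in the frame of pan between -0.056 and 0.056 m and y of nut_4_mid in the frame of pan between -0.124 and 0.124 m and x of nut_5_mid in the frame of pan between -0.056 and 0.056 m and y of nut_5_mid in the frame of pan between -0.124 and 0.124 m and x of grip_1_mid in the frame of sieve_base between -0.05 and 0.05 m and y of grip_1_mid in the frame of sieve_base between -0.075 and 0.075 m and z of grip_1_mid in the frame of sieve_base between 0.004 and 0.05 m and x of grip_2_mid in the frame of sieve_base between -0.05 and 0.05 m and y of grip_2_mid in the frame of sieve_base between -0.075 and 0.075 m and z of grip_2_mid in the frame of sieve_base between 0.004 and 0.05 m and linear speed of sieve below 0.02 m/s); the robot touches nothing.
It fails at once if the sieve is rammed or pressed against the pan or its runner frame with more than 40 N (contact force between sieve and pan above 40 N).
It fails at once if the sieve snaps through the catch while a nut is still in it (horizontal distance between sieve_pin and catch_foot below 0.005 m and z of sieve_base in the frame of pan below 0.04 m and z of any of nut_1_mid, nut_2_mid, nut_3_mid, nut_4_mid, nut_5_mid in the frame of pan above 0.04 m).
It fails at once if a bystander is pushed more than 30 mm or the cup is tipped over (distance of any of coffee_cup, jelly_tub, needle_machine from where it was at the start of the episode above 0.03 m or angle between coffee_cup's own z axis and vertical above 0.6 rad).
It also fails if it takes over 61 s, if anything falls off the work surface, if the arm or the gripper's body presses on something with over 40 N, if the wrist force passes 120 N, or if a joint passes its speed limit or range.

## Working session

There is one attempt and no reset: what is moved stays moved. The work goes in short steps, Python scripts to look and compute and a shell command to move; the robot and the scene stay as the last step left them, time stands still between calls to the robot, and variables do not carry over. Pictures are saved under pics/ and viewed, at most 10 in all, crops included, and the job is handed in when it is done.

```bash
mkdir -p pics; python3 - <<'E'
from workcell import status, capture, calibration, bot
import cv2
s=status.get_obs(); print(s['clock'],s['tcp_pos'],s['tcp_rot'],s['width'],s['ft_force'])
for n in ("top","scene"):
    im=capture(n); cv2.imwrite(f"pics/{n}0.png",im); cv2.imwrite(f"pics/{n}0v.png",cv2.resize(im,(800,600),interpolation=cv2.INTER_CUBIC)); print(calibration(n))
E
```

```text
0.0 [0.23615352 0.57811884 0.19368921] [-3.14026557e+00 -6.36531108e-06  2.75381852e+00] 1.0011572186965705 [-0.0225906  -0.16542848  0.86721172]
{'fx': 366.91318237373895, 'fy': 366.91318237373895, 'cx': 258.94045503053565, 'cy': 199.19086948194948, 'rvec': array([ 2.12179795, -2.11393179,  0.19637657]), 'tvec': array([0.13650491, 0.50220735, 0.86164427])}
{'fx': 420.76217069320745, 'fy': 420.76217069320745, 'cx': 255.68382936835445, 'cy': 198.08700229404295, 'rvec': array([ 2.22451002, -1.21591114,  0.42688093]), 'tvec': array([-0.16633806,  0.41463646,  0.85908652])}
```

View pics/top0v.png

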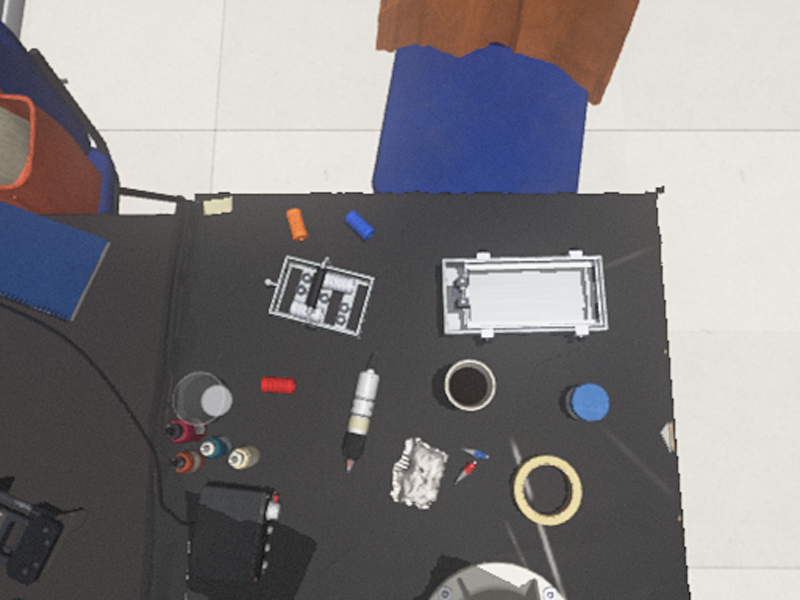

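View pics/scene0v.png

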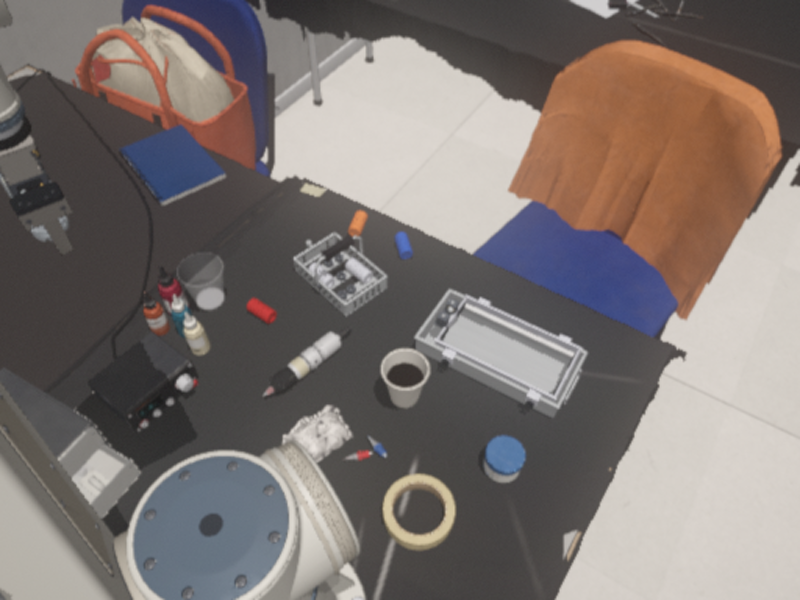

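The top picture shows the sieve at about (322,295), with its pin on the left at (268,283), and the pan at (523,295), with its catch on the left at (462,285). The cup is at (470,385), the tub at (588,402) and the needle machine at (362,415). 

Possible mix-ups for the grips in the sieve are the orange (296,224), blue (359,225) and red (278,385) tubes. None of them lies in the sieve, so I leave them alone. The sieve is the only basket with a bail; the pan is the long tray. I'll check both in one close crop.

```bash
cat > h.py <<'E'
import numpy as np, cv2
from scipy.spatial.transform import Rotation as R
from workcell import status, capture, calibration, bot
def ray(n,uv,z):
    c=calibration(n); Rm=cv2.Rodrigues(c['rvec'])[0]; t=c['tvec']
    d=Rm.T@np.array([(uv[0]-c['cx'])/c['fx'],(uv[1]-c['cy'])/c['fy'],1]); o=-Rm.T@t
    return o+d*(z-o[2])/d[2]
def proj(n,P):
    c=calibration(n); K=np.array([[c['fx'],0,c['cx']],[0,c['fy'],c['cy']],[0,0,1]])
    return cv2.projectPoints(np.float64(P).reshape(-1,1,3),c['rvec'],c['tvec'],K,None)[0][:,0]
E
python3 - <<'E'
import cv2,numpy as np
im=cv2.imread('pics/top0.png')
a=im[155:220,165:245]; b=im[155:220,275:395]
a=cv2.resize(a,None,fx=7,fy=7,interpolation=cv2.INTER_CUBIC); b=cv2.resize(b,None,fx=6.6,fy=6.6,interpolation=cv2.INTER_CUBIC)
cv2.imwrite('pics/sieve.png',a); cv2.imwrite('pics/pan.png',b); print(a.shape,b.shape)
E
```

```text
(455, 560, 3) (429, 792, 3)
```

View pics/sieve.png

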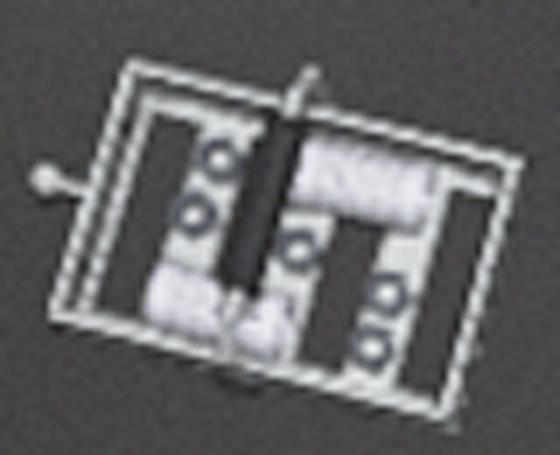

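View pics/pan.png

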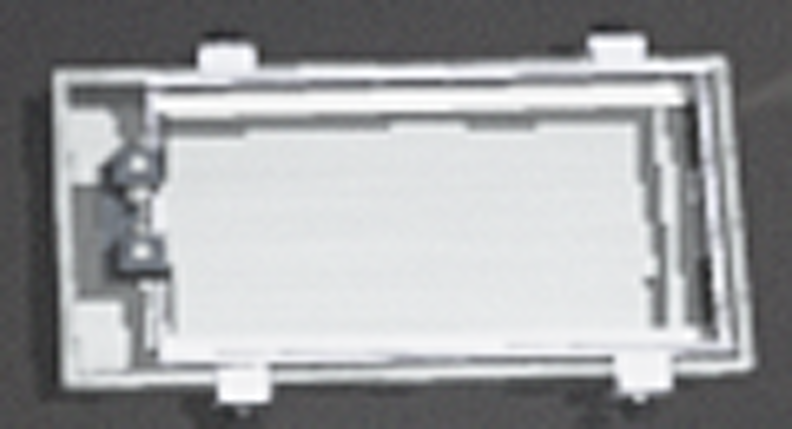

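The crops show the sieve's rim corners at (130,62), (520,160), (448,415) and (55,318), with five nuts on the bars, two white tubes and the pin at (43,180). The pan's rim corners are (57,70), (725,57), (752,370) and (66,388), with the catch balls at (138,163) and (142,250).

```bash
cat > fit.py <<'E'
from h import *
from scipy.optimize import least_squares
A=lambda p:np.array([165+(p[0]+.5)/7-.5,155+(p[1]+.5)/7-.5])
B=lambda p:np.array([275+(p[0]+.5)/6.6-.5,155+(p[1]+.5)/6.6-.5])
def fit(pts,obj,x0):
    def w(x): c,s=np.cos(x[2]),np.sin(x[2]); return np.c_[x[0]+c*obj[:,0]-s*obj[:,1],x[1]+s*obj[:,0]+c*obj[:,1],obj[:,2]]
    r=least_squares(lambda x:(proj('top',w(x))-pts).ravel(),x0); return r.x,r.fun.round(2)
# crop left=+y of object (pin/catch); up = far x
sv=np.array([A(p) for p in [(130,62),(520,160),(448,415),(55,318),(43,180),(285,115),(237,292)]])
pn=np.array([B(p) for p in [(57,70),(725,57),(752,370),(66,388)]])
print([ray('top',p,.036).round(3) for p in sv[:5]]); print([ray('top',p,.043).round(3) for p in pn])
so=np.array([[50,75,36],[50,-75,36],[-50,-75,36],[-50,75,36],[0,93,29],[30,0,94],[-30,0,94]])/1e3
po=np.array([[59,127,43],[59,-127,43],[-59,-127,43],[-59,127,43]])/1e3
def g(p,z): 
    return ray('top',p.mean(0),z)
x,r=fit(sv,so,[*g(sv[:4],.036)[:2],0]); print('sieve',x,r.tolist())
y,r=fit(pn,po,[*g(pn,.043)[:2],0]); print('pan',y,r.tolist())
def inpan(P): d=P[:2]-y[:2]; c,s=np.cos(y[2]),np.sin(y[2]); return np.array([c*d[0]+s*d[1],-s*d[0]+c*d[1]]).round(4)
print('balls',inpan(ray('top',B((138,163)),.062)),inpan(ray('top',B((142,250)),.062)))
print('screws',[inpan(ray('top',B(p),.045)) for p in [(228,55),(617,48),(243,385),(644,372)]])
s=status.get_obs();print(s['tcp_pos'],R.from_euler('xyz',s['tcp_rot']).as_matrix().round(3).tolist())
E
python3 fit.py
```

```text
[array([0.597, 0.334, 0.036]), array([0.56 , 0.19 , 0.036]), array([0.467, 0.214, 0.036]), array([0.501, 0.356, 0.036]), array([0.552, 0.363, 0.036])]
[array([0.591, 0.077, 0.043]), array([ 0.597, -0.18 ,  0.043]), array([ 0.475, -0.183,  0.043]), array([0.467, 0.075, 0.043])]
sieve [ 0.53112589  0.27377942 -0.24437168] [-0.35, -0.26, 0.37, -0.4, 0.41, 0.85, -0.92, 0.25, 0.39, 0.22, 0.08, 0.4, 0.01, -1.06]
pan [ 0.53234562 -0.05263864  0.02519218] [0.52, 1.1, -0.64, 0.88, -0.65, -0.66, 0.76, -1.17]
balls [0.0197 0.1005] [-0.0136  0.1003]
screws [array([0.0658, 0.0625]), array([ 0.0652, -0.087 ]), array([-0.0625,  0.0629]), array([-0.0609, -0.0873])]
[0.23615768 0.57816715 0.19376651] [[-0.926, 0.378, -0.0], [0.378, 0.926, -0.001], [-0.0, -0.001, -1.0]]
```

```bash
python3 -m creep '[[-0.388,-0.17,0,0,0,-0.288,0.6],[-0.388,-0.17,0,0,0,-0.288,0.6],[-0.388,-0.17,0,0,0,-0.288,0.6],[-0.388,-0.17,0,0,0,-0.288,0.6],[-0.388,-0.17,0,0,0,-0.288,0.6],[-0.388,-0.17,0,0,0,-0.288,0.6]]'
python3 - <<'E'
from h import *
s=status.get_obs();Rm=R.from_euler('xyz',s['tcp_rot']).as_matrix()
print(s['clock'],s['tcp_pos'],s['tcp_rot'],'go',(Rm.T@(np.array([.531,.274,.13])-s['tcp_pos'])/.5).round(4))
E
```

```text
clock: 0.6
tcp_pos: [0.3872, 0.4221, 0.1941]
tcp_rot: [-3.14, 0.001, 2.895]
ft_force: [0.8, 0.1, 0.5]
width: 0.607
grasp_force: 0.0
0.6 [0.38720227 0.42207675 0.19412605] [-3.13973045e+00  1.41259545e-03  2.89472838e+00] go [-0.3511 -0.2167  0.1292]
```

```bash
python3 -m creep '[[-0.36,-0.224,0.06,0,0,0,0.6],[-0.36,-0.224,0.06,0,0,0,0.6],[-0.36,-0.224,0.1,0,0,0,0.6],[-0.36,-0.224,0.128,0,0,0,0.6],[-0.36,-0.224,0.128,0,0,0,0.6],[-0.36,-0.224,0.128,0,0,0,0.6],[-0.36,-0.224,0.128,0,0,0,0.6],[-0.36,-0.224,0.128,0,0,0,0.6]]'
python3 - <<'E'
from h import *
s=status.get_obs();Rm=R.from_euler('xyz',s['tcp_rot']).as_matrix()
print(s['clock'],s['tcp_pos'],s['tcp_rot'],'go',(Rm.T@(np.array([.531,.274,.077])-s['tcp_pos'])/.5).round(4))
im=capture('top'); cv2.imwrite('pics/pre.png',cv2.resize(im[145:230,145:265],None,fx=6,fy=6,interpolation=cv2.INTER_CUBIC))
im2=capture('scene'); cv2.imwrite('pics/pre2.png',im2)
E
```

```text
clock: 1.27
tcp_pos: [0.531, 0.2744, 0.1299]
tcp_rot: [-3.141, -0.001, 2.896]
ft_force: [-0.2, 0.6, -0.3]
width: 0.598
grasp_force: 0.0
1.2667 [0.53104252 0.27438216 0.12988868] [-3.14105714e+00 -1.40109190e-03  2.89603473e+00] go [-0.0003 -0.0007  0.1058]
```

```bash
python3 -m creep '[[0,0,0.05,0,0,0,0.6],[0,0,0.106,0,0,0,0.6],[0,0,0.106,0,0,0,0.6],[0,0,0.106,0,0,0,0.35],[0,0,0.106,0,0,0,0.2],[0,0,0.106,0,0,0,0.1],[0,0,0.106,0,0,0,0.0],[0,0,0.106,0,0,0,0.0]]'; python3 -m creep '[[0,0,0,0,0,0,0],[0,0,0,0,0,0,0],[0,0,0,0,0,0,0],[0,0,0,0,0,0,0]]'
python3 - <<'E'
from h import *
im=capture('top'); a=cv2.resize(im[145:230,155:255],None,fx=5,fy=5,interpolation=cv2.INTER_CUBIC)
b=cv2.resize(capture('scene')[135:215,180:260],(400,400),interpolation=cv2.INTER_CUBIC)
c=np.zeros((425,900,3),np.uint8);c[:425,:500]=a;c[:400,500:]=b;c=cv2.resize(c,(800,378));cv2.imwrite('pics/grasp.png',c)
E
```

```text
clock: 2.03
tcp_pos: [0.5321, 0.2749, 0.0786]
tcp_rot: [3.14, 0.001, 2.898]
ft_force: [-0.1, -0.6, 0.2]
width: 0.262
grasp_force: 0.0
clock: 2.37
tcp_pos: [0.5315, 0.2743, 0.0774]
tcp_rot: [-3.142, -0.0, 2.898]
ft_force: [0.1, -0.3, -0.2]
width: 0.005
grasp_force: 0.0
```

View pics/grasp.png

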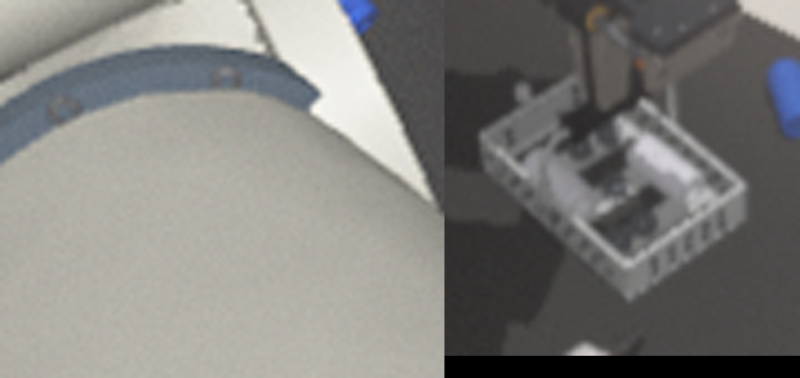

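The gripper shut without catching the bar: width is 0.005, and the crop shows the fingers beside or behind it. I'll check the bar's position with the scene camera.

```bash
python3 - <<'E'
from h import *
c,s=np.cos(-.2444),np.sin(-.2444)
W=lambda p:np.array([.5311+c*p[0]-s*p[1],.2738+s*p[0]+c*p[1],p[2]])
a=cv2.imread('pics/scene0.png'); b=capture('scene')
out=[]
for im in (a,b):
    v=cv2.resize(im[120:210,180:260],None,fx=5,fy=5,interpolation=cv2.INTER_CUBIC)
    for p in [(.05,.075,.036),(.05,-.075,.036),(-.05,-.075,.036),(-.05,.075,.036),(0,.093,.029),(.03,0,.085),(-.03,0,.085)]:
        q=proj('scene',W(p))[0]; cv2.circle(v,tuple(int(t) for t in ((q-[180,120]+.5)*5)),3,(0,0,255),-1)
    out.append(v)
cv2.imwrite('pics/cmp.png',np.hstack(out))
E
```

```text
(no output)
```

View pics/cmp.png

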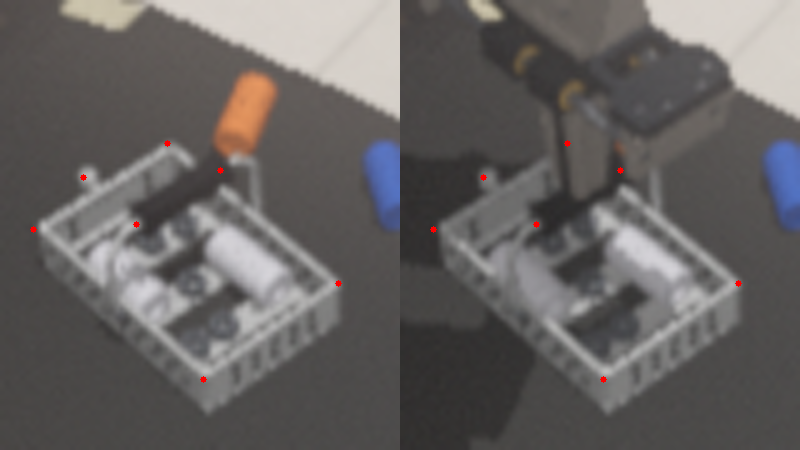

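```bash
python3 - <<'E'
from h import *
s=status.get_obs();Rm=R.from_euler('xyz',s['tcp_rot']).as_matrix(); print(s['width'],s['grasp_force'],s['tcp_pos'],bot.tips_ahead)
b=capture('scene'); v=cv2.resize(b[125:180,185:245],None,fx=10,fy=10,interpolation=cv2.INTER_CUBIC)
for p,col in [((0,0,.011),(0,0,255)),((0,0,-.008),(0,255,0)),((.01,0,.011),(0,255,255)),((-.01,0,.011),(0,255,255)),((0,.02,.011),(255,0,0))]:
    q=proj('scene',s['tcp_pos']+Rm@np.array(p))[0]; print(q); cv2.circle(v,tuple(int(t) for t in ((q-[185,125]+.5)*10)),3,col,-1)
cv2.imwrite('pics/cur.png',v)
E
```

```text
0.005390969442958433 0.0 [0.53144067 0.27435271 0.07734612] 0.011
[215.61448548 163.37461253]
[215.15673933 158.69215653]
[212.85459718 165.19582504]
[218.35433829 161.56662117]
[211.00314011 159.51835623]
```

View pics/cur.png

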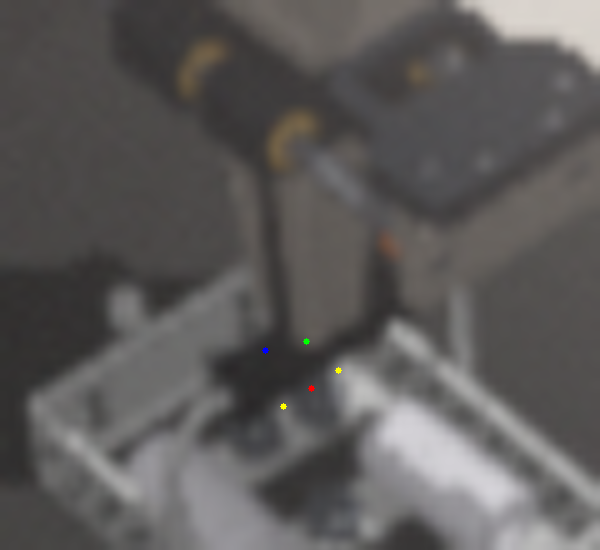

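```bash
python3 - <<'E'
from h import *
Rm=R.from_euler('xyz',[-3.14026557,0,2.75381852]).as_matrix(); t=np.array([.23615,.57812,.19369])
for p in [(0,0,.011),(0,.055,.011),(0,-.055,.011)]:
    print((proj('scene',t+Rm@np.array(p))[0]*800/512).round(1))
E
```

```text
[ 62.3 243.8]
[ 51.1 223.3]
[ 74.  265.5]
```

```bash
python3 -m creep '[[0,0,0,0,0,0,0.6],[0,0,0,0,0,0,0.6],[0,0,0,0,0,0,0.6],[0,0,0,0,0,0,0.6],[0,0,0,0,0,0,0.6],[0,0,0,0,0,0,0.6]]'
```

```text
clock: 3.07
tcp_pos: [0.5314, 0.2744, 0.0774]
tcp_rot: [-3.142, 0.0, 2.898]
ft_force: [0.2, 0.1, -0.1]
width: 0.42
grasp_force: 0.0
```

```bash
python3 -m creep '[[0,0,0.02,0,0,0,0.6],[0,0,0.04,0,0,0,0.6],[0,0,0.044,0,0,0,0.6],[0,0,0.044,0,0,0,0.3],[0,0,0.044,0,0,0,0],[0,0,0.044,0,0,0,0],[0,0,0.044,0,0,0,0],[0,0,0.044,0,0,0,0]]';python3 -m creep '[[0,0,0,0,0,0,0],[0,0,0,0,0,0,0],[0,0,0,0,0,0,0],[0,0,0,0,0,0,0],[0,0,0,0,0,0,0]]'
```

```text
clock: 3.73
tcp_pos: [0.5317, 0.2745, 0.0557]
tcp_rot: [3.141, 0.0, 2.898]
ft_force: [-0.5, -0.4, 0.1]
width: 0.259
grasp_force: 0.0
clock: 4.15
tcp_pos: [0.5317, 0.2747, 0.0557]
tcp_rot: [3.141, 0.0, 2.898]
ft_force: [-0.2, 1.7, 2.0]
width: 0.148
grasp_force: 30.0
```

```bash
python3 -m creep '[[0,0,0,0,0,0,0.3],[0,0,0,0,0,0,0.3],[0,0,0.006,0,0,0,0.3],[0,0,0.012,0,0,0,0.3],[0,0,0.012,0,0,0,0.0],[0,0,0.012,0,0,0,0],[0,0,0.012,0,0,0,0],[0,0,0.012,0,0,0,0]]';python3 -m creep '[[0,0,0,0,0,0,0],[0,0,0,0,0,0,0],[0,0,-0.005,0,0,0,0],[0,0,-0.01,0,0,0,0],[0,0,-0.02,0,0,0,0],[0,0,-0.02,0,0,0,0],[0,0,-0.02,0,0,0,0]]'
```

```text
clock: 4.82
tcp_pos: [0.5312, 0.2743, 0.0491]
tcp_rot: [-3.141, -0.0, 2.898]
ft_force: [0.9, -0.7, -4.5]
width: 0.152
grasp_force: 30.0
clock: 5.4
tcp_pos: [0.5317, 0.2745, 0.0599]
tcp_rot: [3.141, 0.001, 2.898]
ft_force: [0.3, 0.3, -5.1]
width: 0.152
grasp_force: 30.0
```

```bash
python3 -m creep '[[0,0,-0.008,0,0,0,0],[0,0,-0.024,0,0,0,0],[0,0,-0.048,0,0,0,0],[0,0,-0.08,0,0,0,0],[0,0,-0.12,0,0,0,0],[0,0,-0.156,0,0,0,0],[0,0,-0.184,0,0,0,0],[0,0,-0.2,0,0,0,0]]'
python3 -m creep '[[-0.0015,-0.0058,0,0,0,0,0],[-0.0049,-0.0194,0,0,0,0,0],[-0.0104,-0.0407,0,0,0,0,0],[-0.0177,-0.0698,0,0,0,0,0],[-0.0266,-0.1047,0,0,0,0,0],[-0.036,-0.1415,0,0,0,0,0],[-0.0454,-0.1783,0,0,0,0,0],[-0.0547,-0.2151,0,0,0,0,0]]'
python3 -m creep '[[-0.0094,-0.0368,0,0,0,0,0],[-0.0187,-0.0736,0,0,0,0,0],[-0.0281,-0.1105,0,0,0,0,0],[-0.0375,-0.1473,0,0,0,0,0],[-0.0468,-0.1841,0,0,0,0,0],[-0.0562,-0.2209,0,0,0,0,0],[-0.0656,-0.2578,0,0,0,0,0],[-0.0749,-0.2946,0,0,0,0,0]]'
python3 -m creep '[[-0.0094,-0.0368,0,0,0,0,0],[-0.0177,-0.0698,0,0,0,0,0],[-0.0247,-0.0969,0,0,0,0,0],[-0.0301,-0.1182,0,0,0,0,0],[-0.034,-0.1337,0,0,0,0,0],[-0.0365,-0.1434,0,0,0,0,0],[-0.038,-0.1492,0,0,0,0,0],[-0.0385,-0.1512,0,0,0,0,0]]'
python3 -m creep '[[0,0,0,0,0,-0.03,0],[0,0,0,0,0,-0.1,0],[0,0,0,0,0,-0.2,0],[0,0,0,0,0,-0.3,0],[0,0,0,0,0,-0.4,0],[0,0,0,0,0,-0.48,0],[0,0,0,0,0,-0.53,0],[0,0,0,0,0,-0.538,0]]'
python3 - <<'E'
from h import *
s=status.get_obs();print(s['tcp_pos'],s['tcp_rot'][2]-np.pi)
im=capture('scene'); cv2.imwrite('pics/hover_raw.png',im); cv2.imwrite('pics/hover.png',cv2.resize(im[140:280,240:400],None,fx=4.2,fy=4.2,interpolation=cv2.INTER_CUBIC))
cv2.imwrite('pics/hover_top.png',capture('top'))
E
```

```text
clock: 6.07
tcp_pos: [0.5325, 0.2749, 0.1626]
tcp_rot: [3.139, 0.003, 2.898]
ft_force: [0.4, 0.3, -6.2]
width: 0.151
grasp_force: 30.0
clock: 6.73
tcp_pos: [0.5311, 0.1609, 0.1584]
tcp_rot: [-3.14, -0.002, 2.897]
ft_force: [0.6, -0.1, -6.4]
width: 0.15
grasp_force: 30.0
clock: 7.4
tcp_pos: [0.5315, 0.0091, 0.1585]
tcp_rot: [-3.141, -0.002, 2.897]
ft_force: [-0.1, -0.1, -6.8]
width: 0.148
grasp_force: 30.0
clock: 8.07
tcp_pos: [0.5331, -0.0668, 0.1592]
tcp_rot: [3.142, -0.0, 2.898]
ft_force: [-0.4, -0.3, -5.6]
width: 0.152
grasp_force: 30.0
clock: 8.73
tcp_pos: [0.5333, -0.0659, 0.1594]
tcp_rot: [3.141, -0.0, -3.114]
ft_force: [-0.3, 0.0, -6.0]
width: 0.151
grasp_force: 30.0
[ 0.53325601 -0.06589547  0.15937991] -6.255230383699985
```

View pics/hover.png

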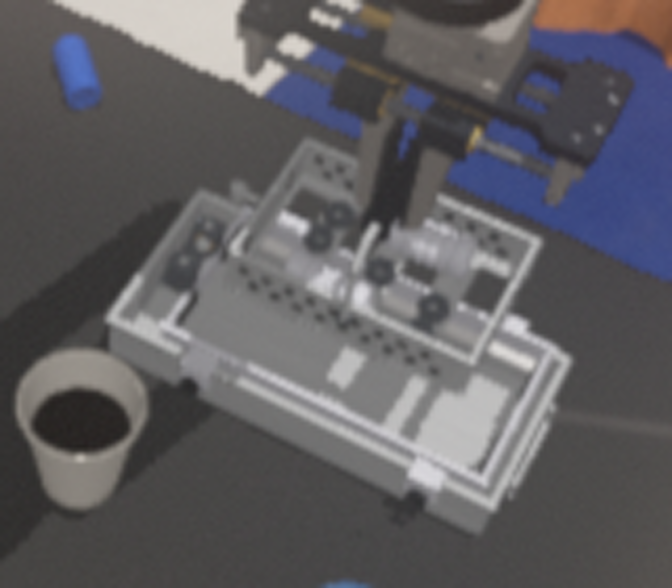

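The sieve hangs level over the pan with its pin towards the catch, and the nuts and tubes are still inside. The pan rim corners are at (110,320), (200,193), (572,360) and (490,505) in this crop. I'll cross-check the pan pose and the sieve's offset with the scene camera.

```bash
python3 - <<'E'
from h import *
from scipy.optimize import least_squares
A=lambda p:np.array([240+(p[0]+.5)/4.2-.5,140+(p[1]+.5)/4.2-.5])
po=np.array([[-59,127,43],[59,127,43],[59,-127,43],[-59,-127,43]])/1e3
so=np.array([[-50,75,36],[50,75,36],[50,-75,36],[-50,-75,36]])/1e3
def fit(pts,obj,x0,zf=0):
    def w(x): c,s=np.cos(x[2]),np.sin(x[2]); return np.c_[x[0]+c*obj[:,0]-s*obj[:,1],x[1]+s*obj[:,0]+c*obj[:,1],obj[:,2]+zf]
    r=least_squares(lambda x:(proj('scene',w(x))-pts).ravel(),x0); return r.x.round(4),r.fun.round(1)
print(fit(np.array([A(p) for p in [(110,320),(200,193),(572,360),(490,505)]]),po,[.53,-.05,0]))
for z in (.105,.110): print(fit(np.array([A(p) for p in [(235,248),(308,142),(540,240),(478,362)]]),so,[.53,-.06,0],z))
E
```

```text
(array([ 0.5329, -0.0537,  0.0273]), array([ 0.1, -0.3,  0.2, -0.1, -1. ,  0.1,  0.7,  0.3]))
(array([ 0.5395, -0.0687,  0.0361]), array([-1. ,  0.8, -0.1, -1.1,  1.1, -0.3, -0.1,  0.4]))
(array([ 0.5357, -0.0697,  0.0358]), array([-1.2,  0.7, -0.2, -1.3,  1.4, -0.3,  0.1,  0.6]))
```

```bash
python3 -m creep '[[0,0,0.01,0,0,0,0],[0,0,0.03,0,0,0,0],[0,0,0.055,0,0,0,0],[0,0,0.08,0,0,0,0],[0,0,0.095,0,0,0,0],[0,0,0.1,0,0,0,0],[0,0,0.1,0,0,0,0]]'
python3 -m creep '[[0,0,0.004,0,0,0,0],[0,0,0.008,0,0,0,0],[0,0,0.012,0,0,0,0],[0,0,0.016,0,0,0,0],[0,0,0.016,0,0,0,0]]'
```

```text
clock: 9.42
tcp_pos: [0.5326, -0.0665, 0.1084]
tcp_rot: [3.141, -0.002, -3.116]
ft_force: [0.1, -0.4, -4.9]
width: 0.149
grasp_force: 30.0
clock: 9.83
tcp_pos: [0.5331, -0.0665, 0.1012]
tcp_rot: [3.142, -0.0, -3.116]
ft_force: [-0.0, 0.6, -5.3]
width: 0.149
grasp_force: 30.0
```

```bash
python3 -m creep '[[0,0,0.004,0,0,0,0],[0,0,0.008,0,0,0,0],[0,0,0.012,0,0,0,0],[0,0,0.012,0,0,0,0]]'
```

```text
clock: 10.17
tcp_pos: [0.5329, -0.0665, 0.0949]
tcp_rot: [3.142, -0.001, -3.116]
ft_force: [-0.4, -1.0, -5.8]
width: 0.15
grasp_force: 30.0
```

```bash
python3 -m creep '[[0,0,0.004,0,0,0,0],[0,0,0.008,0,0,0,0],[0,0,0.012,0,0,0,0],[0,0,0.014,0,0,0,0],[0,0,0.014,0,0,0,0]]'; python3 -m creep '[[0,0,0.002,0,0,0,0],[0,0,0.004,0,0,0,0],[0,0,0.004,0,0,0,0]]'
```

```text
clock: 10.58
tcp_pos: [0.533, -0.0665, 0.0881]
tcp_rot: [3.142, -0.001, -3.116]
ft_force: [0.6, 0.3, -5.5]
width: 0.15
grasp_force: 30.0
clock: 10.83
tcp_pos: [0.5331, -0.0666, 0.0862]
tcp_rot: [3.142, -0.0, -3.116]
ft_force: [-0.2, 0.5, -5.4]
width: 0.152
grasp_force: 30.0
```

```bash
python3 -m creep '[[0,0,0.002,0,0,0,0],[0,0,0.002,0,0,0,0]]'; python3 -m creep '[[0,0,0.001,0,0,0,0],[0,0,0.001,0,0,0,0],[0,0,0.001,0,0,0,0]]'
```

```text
clock: 11.0
tcp_pos: [0.5332, -0.0666, 0.0853]
tcp_rot: [-3.142, -0.0, -3.116]
ft_force: [-0.3, -0.4, -5.5]
width: 0.15
grasp_force: 30.0
clock: 11.25
tcp_pos: [0.5333, -0.0666, 0.085]
tcp_rot: [-3.142, 0.0, -3.116]
ft_force: [-0.5, 0.2, -3.7]
width: 0.146
grasp_force: 30.0
```

```bash
python3 -m creep '[[0,-0.006,0.001,0,0,0,0],[0,-0.014,0.001,0,0,0,0],[0,-0.024,0.001,0,0,0,0],[0,-0.034,0.001,0,0,0,0],[0,-0.038,0.001,0,0,0,0],[0,-0.038,0.001,0,0,0,0]]'; python3 -m creep '[[0,-0.002,0,0,0,0,0],[0,-0.004,0,0,0,0,0]]';  python3 -m creep '[[0,-0.002,0,0,0,0,0],[0,-0.004,0,0,0,0,0]]'
```

```text
clock: 11.75
tcp_pos: [0.5344, -0.0866, 0.085]
tcp_rot: [-3.141, 0.001, -3.117]
ft_force: [0.2, -0.5, 5.5]
width: 0.149
grasp_force: 30.0
clock: 11.92
tcp_pos: [0.5344, -0.0879, 0.0849]
tcp_rot: [3.142, 0.001, -3.117]
ft_force: [-0.6, 6.6, 7.4]
width: 0.15
grasp_force: 30.0
clock: 12.08
tcp_pos: [0.5343, -0.0882, 0.0851]
tcp_rot: [3.139, 0.001, -3.118]
ft_force: [-1.1, 16.8, 12.1]
width: 0.152
grasp_force: 30.0
```

The far buffers start at a TCP y of about -0.0873, so the pin should meet the balls at about -0.049 and be home at about -0.037. I'll unload the sieve, move clear of the buffer and start moderate strokes.

```bash
python3 -m creep '[[0,0.008,-0.001,0,0,0,0],[0,0.016,-0.001,0,0,0,0],[0,0.016,-0.001,0,0,0,0]]'; python3 -m creep '[[0,0.052,0,0,0,0,0],[0,0.052,0,0,0,0,0],[0,0,0,0,0,0,0],[0,0,0,0,0,0,0],[0,0.052,0,0,0,0,0]]';  python3 -m creep '[[0,0,0,0,0,0,0],[0,0,0,0,0,0,0],[0,-0.052,0,0,0,0,0]]'
python3 - <<'E'
from h import *
im=capture('scene'); cv2.imwrite('pics/s1_raw.png',im); cv2.imwrite('pics/s1.png',cv2.resize(im[150:270,250:380],None,fx=5,fy=5,interpolation=cv2.INTER_CUBIC))
E
```

```text
clock: 12.33
tcp_pos: [0.5337, -0.0816, 0.085]
tcp_rot: [-3.141, 0.0, -3.116]
ft_force: [-0.8, 1.0, 2.4]
width: 0.146
grasp_force: 30.0
clock: 12.75
tcp_pos: [0.5337, -0.0593, 0.085]
tcp_rot: [-3.139, 0.001, -3.119]
ft_force: [0.3, -1.3, 3.9]
width: 0.151
grasp_force: 30.0
clock: 13.0
tcp_pos: [0.5336, -0.079, 0.085]
tcp_rot: [3.14, -0.0, -3.114]
ft_force: [1.2, 2.3, 1.7]
width: 0.147
grasp_force: 30.0
```

```bash

python3 -m creep '[[0,0.056,0,0,0,0,0],[0,0.056,0,0,0,0,0],[0,-0.005,0,0,0,0,0],[0,-0.005,0,0,0,0,0],[0,0.056,0,0,0,0,0],[0,0.056,0,0,0,0,0],[0,-0.004,0,0,0,0,0],[0,0,0,0,0,0,0]]' | grep -E 'pos|force'
python3 -m creep '[[0,0.056,0,0,0,0,0],[0,0.056,0,0,0,0,0],[0,-0.005,0,0,0,0,0],[0,-0.005,0,0,0,0,0],[0,0.056,0,0,0,0,0],[0,0.056,0,0,0,0,0],[0,-0.004,0,0,0,0,0],[0,0,0,0,0,0,0]]' | grep -E 'pos|force'
python3 -m creep '[[0,0.056,0,0,0,0,0],[0,-0.004,0,0,0,0,0],[0,0.056,0,0,0,0,0],[0,-0.004,0,0,0,0,0],[0,0.056,0,0,0,0,0],[0,-0.004,0,0,0,0,0],[0,0.056,0,0,0,0,0],[0,0,0,0,0,0,0]]' | grep -E 'pos|force'
python3 -m creep '[[0,0.056,0,0,0,0,0],[0,-0.004,0,0,0,0,0],[0,0.056,0,0,0,0,0],[0,-0.004,0,0,0,0,0],[0,0.056,0,0,0,0,0],[0,-0.004,0,0,0,0,0],[0,0.056,0,0,0,0,0],[0,0,0,0,0,0,0]]' | grep -E 'pos|force'
python3 -m creep '[[0,0,0,0,0,0,0]]'
python3 - <<'E'
from h import *
im=capture('scene'); cv2.imwrite('pics/s2_raw.png',im); a=cv2.imread('pics/s1_raw.png')
f=lambda i:cv2.resize(i[158:263,275:355],(400,525),interpolation=cv2.INTER_CUBIC)
cv2.imwrite('pics/s2.png',np.hstack([f(a),f(im)]))
E
```

```text
tcp_pos: [0.5339, -0.0844, 0.085]
ft_force: [-0.1, -2.9, 5.2]
grasp_force: 30.0
tcp_pos: [0.5339, -0.0843, 0.0849]
ft_force: [0.7, -2.3, 5.2]
grasp_force: 30.0
tcp_pos: [0.5337, -0.0753, 0.085]
ft_force: [0.7, 2.2, 0.7]
grasp_force: 30.0
tcp_pos: [0.5337, -0.0753, 0.085]
ft_force: [0.2, 2.0, 1.1]
grasp_force: 30.0
clock: 15.8
tcp_pos: [0.5339, -0.0826, 0.0849]
tcp_rot: [-3.14, 0.0, -3.113]
ft_force: [1.1, -2.5, 4.3]
width: 0.147
grasp_force: 30.0
```

View pics/s2.png

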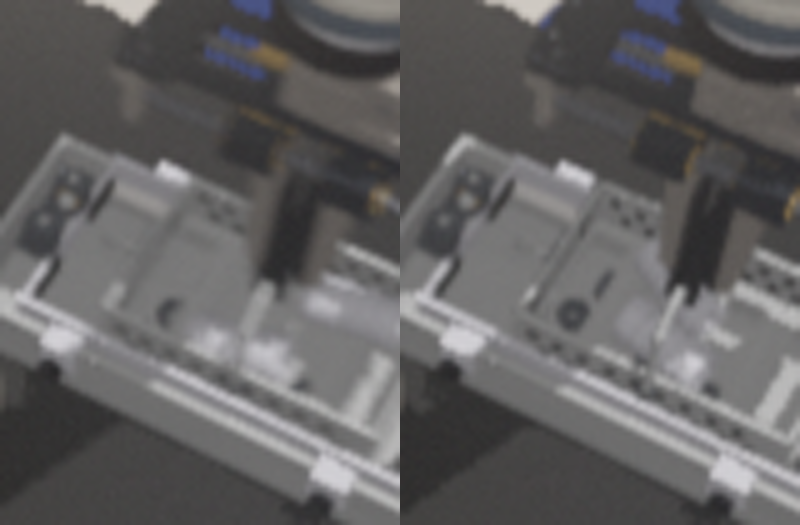

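Three dark nuts now show below the sieve floor, on the pan bottom at about (570,312), (605,285) and (710,390); the rest are hidden by the gripper. I'll keep shaking with varied strokes, then look once more.

```bash

g(){ grep -E 'clock|pos|force'|tr '\n' ' ';echo; }
python3 -m creep '[[0,0.056,0,0,0,0,0],[0,0.056,0,0,0,0,0],[0,-0.005,0,0,0,0,0],[0,-0.005,0,0,0,0,0],[0,0.056,0,0,0,0,0],[0,0.056,0,0,0,0,0],[0,-0.004,0,0,0,0,0],[0,0,0,0,0,0,0]]' | g
python3 -m creep '[[0,0.056,0,0,0,0,0],[0,0.056,0,0,0,0,0],[0,0.05,0,0,0,0,0],[0,0.04,0,0,0,0,0],[0,0.03,0,0,0,0,0],[0,0.018,0,0,0,0,0],[0,0.006,0,0,0,0,0],[0,0,0,0,0,0,0]]' | g
python3 -m creep '[[0,0.056,0,0,0,0,0],[0,0.056,0,0,0,0,0],[0,0.05,0,0,0,0,0],[0,0.04,0,0,0,0,0],[0,0.03,0,0,0,0,0],[0,0.018,0,0,0,0,0],[0,0.006,0,0,0,0,0],[0,0,0,0,0,0,0]]' | g
python3 -m creep '[[0,0.006,0,0,0,0,0],[0,0.018,0,0,0,0,0],[0,0.03,0,0,0,0,0],[0,0.04,0,0,0,0,0],[0,0.05,0,0,0,0,0],[0,0.056,0,0,0,0,0],[0,-0.004,0,0,0,0,0],[0,0,0,0,0,0,0]]' | g
python3 -m creep '[[0,0.006,0,0,0,0,0],[0,0.018,0,0,0,0,0],[0,0.03,0,0,0,0,0],[0,0.04,0,0,0,0,0],[0,0.05,0,0,0,0,0],[0,0.056,0,0,0,0,0],[0,-0.004,0,0,0,0,0],[0,0,0,0,0,0,0]]' | g
python3 -m creep '[[0,0.056,0,0,0,0,0],[0,-0.004,0,0,0,0,0],[0,0.056,0,0,0,0,0],[0,-0.004,0,0,0,0,0],[0,0.056,0,0,0,0,0],[0,-0.004,0,0,0,0,0],[0,0.056,0,0,0,0,0],[0,0,0,0,0,0,0]]' | g
python3 -m creep '[[0,0.056,0,0,0,0,0],[0,0.056,0,0,0,0,0],[0,-0.005,0,0,0,0,0],[0,-0.005,0,0,0,0,0],[0,0.056,0,0,0,0,0],[0,0.056,0,0,0,0,0],[0,-0.004,0,0,0,0,0],[0,0,0,0,0,0,0]]' | g
python3 -m creep '[[0,0.056,0,0,0,0,0],[0,0.056,0,0,0,0,0],[0,-0.005,0,0,0,0,0],[0,-0.005,0,0,0,0,0],[0,0.056,0,0,0,0,0],[0,0.056,0,0,0,0,0],[0,-0.004,0,0,0,0,0],[0,0,0,0,0,0,0]]' | g
```

```text
clock: 16.52 tcp_pos: [0.5338, -0.0841, 0.085] ft_force: [0.4, -2.9, 6.0] grasp_force: 30.0 
clock: 17.18 tcp_pos: [0.5336, -0.0829, 0.0849] ft_force: [-0.2, 2.7, 6.0] grasp_force: 30.0 
clock: 17.85 tcp_pos: [0.5337, -0.0826, 0.085] ft_force: [0.3, 3.0, 6.5] grasp_force: 30.0 
clock: 18.52 tcp_pos: [0.5339, -0.0835, 0.0849] ft_force: [0.1, -3.4, 7.4] grasp_force: 30.0 
clock: 19.18 tcp_pos: [0.5339, -0.0831, 0.085] ft_force: [0.7, -3.4, 7.3] grasp_force: 30.0 
clock: 19.85 tcp_pos: [0.5337, -0.0738, 0.085] ft_force: [0.8, 2.2, 1.1] grasp_force: 30.0 
clock: 20.52 tcp_pos: [0.5339, -0.083, 0.0849] ft_force: [0.1, -2.9, 8.2] grasp_force: 30.0 
clock: 21.18 tcp_pos: [0.5339, -0.083, 0.0849] ft_force: [-0.4, -3.2, 9.0] grasp_force: 30.0
```

```bash

g(){ grep -E 'clock|pos|force|width'|tr '\n' ' ';echo; }
python3 -m creep '[[0,0.056,-0.001,0,0,0,0],[0,0.056,-0.001,0,0,0,0],[0,-0.005,-0.001,0,0,0,0],[0,-0.005,-0.001,0,0,0,0],[0,0.058,-0.001,0,0,0,0],[0,0.058,-0.001,0,0,0,0],[0,-0.005,-0.001,0,0,0,0],[0,0,-0.001,0,0,0,0]]' | g
python3 -m creep '[[0,0.058,0,0,0,0,0],[0,0.058,0,0,0,0,0],[0,0.058,0,0,0,0,0],[0,-0.005,0,0,0,0,0],[0,-0.005,0,0,0,0,0],[0,-0.005,0,0,0,0,0],[0,0.058,0,0,0,0,0],[0,0.058,0,0,0,0,0]]' | g
python3 -m creep '[[0,0,0,0,0,0,0],[0,-0.063,0,0,0,0,0],[0,-0.063,0,0,0,0,0],[0,0,0,0,0,0,0],[0,0,0,0,0,0,0],[0,-0.063,0,0,0,0,0],[0,-0.063,0,0,0,0,0],[0,-0.058,0,0,0,0,0]]' | g
python3 -m creep '[[0,0.02,0,0,0,0,0],[0,0.03,0,0,0,0,0],[0,0.03,0,0,0,0,0]]' | g
python3 -m creep '[[0,0,0,0,0,0,0.5],[0,0,0,0,0,0,0.5],[0,0,0,0,0,0,0.5],[0,0,-0.06,0,0,0,0.5],[0,0,-0.14,0,0,0,0.5],[0.05,0,-0.2,0,0,0,0.5],[0.13,0,-0.2,0,0,0,0.5],[0.21,0,-0.2,0,0,0,0.5]]' | g
python3 -m creep '[[0.08,0,0,0,0,0,0.5],[0.16,0,0,0,0,0,0.5],[0.22,0,0,0,0,0,0.5],[0.22,0,0,0,0,0,0.5],[0.22,0,0,0,0,0,0.5]]' | g
python3 - <<'E'
from h import *
a=capture('top'); b=capture('scene'); cv2.imwrite('pics/t3.png',a); cv2.imwrite('pics/b3.png',b)
f=lambda i,y,x,h,w,s:cv2.resize(i[y:y+h,x:x+w],None,fx=s,fy=s,interpolation=cv2.INTER_CUBIC)
A=f(a,157,280,62,112,6); B=f(b,180,262,80,115,6)
c=np.zeros((600,700,3),np.uint8)
A=cv2.resize(A,(520,288)); B=cv2.resize(B,(448,312)); c[:288,:520]=A; c[288:,:448]=B
cv2.imwrite('pics/fin.png',c); print(a[160:215,285:390].mean(),b[185:260,265:375].mean())
E
```

```text
clock: 21.85 tcp_pos: [0.5334, -0.0834, 0.085] ft_force: [1.0, 1.6, -5.0] width: 0.146 grasp_force: 30.0 
clock: 22.52 tcp_pos: [0.5321, -0.0498, 0.085] ft_force: [0.5, 1.2, -1.3] width: 0.147 grasp_force: 30.0 
clock: 23.18 tcp_pos: [0.5331, -0.0827, 0.085] ft_force: [-0.5, -0.9, -1.7] width: 0.149 grasp_force: 30.0 
clock: 23.43 tcp_pos: [0.5327, -0.0648, 0.0851] ft_force: [0.4, -0.3, -4.7] width: 0.15 grasp_force: 30.0 
clock: 24.1 tcp_pos: [0.4292, -0.0695, 0.1874] ft_force: [-0.4, -0.5, -0.1] width: 0.502 grasp_force: 0.0 
clock: 24.52 tcp_pos: [0.3179, -0.0722, 0.186] ft_force: [1.4, -0.1, 0.6] width: 0.5 grasp_force: 0.0 
157.4906204906205 91.55822222222223
```

```bash
python3 - <<'E'
import cv2,numpy as np
for p,q in (('top0','t3'),('scene0','b3')):
    d=cv2.absdiff(cv2.imread(f'pics/{p}.png'),cv2.imread(f'pics/{q}.png')).mean(2)>25
    ys=[''.join('#' if v else '.' for v in r) for r in cv2.resize(d.astype(np.float32),(64,48),interpolation=cv2.INTER_AREA)>.4]
    print(p);print('\n'.join(ys[14:36]))
E
```

```text
top0
................................................................
................................................................
................................................................
................................................................
................................................................
................................................................
...........................................#....................
.......................####...........#########.................
.....................##.#.####........##.###.##.................
......................#######.........##.###.##.................
.......................###.#..........######.##.................
.......................###.#..........#########.................
..........................###...................................
................................................................
.....................................................#..........
....................................................#####.......
....................................................##.
[... 1071 characters left out ...]
....................########......................
###########......................############...................
############.....................############...................
#############....................###########....................
##############................#...#.########....................
..#############......................#######....................
...#############........................###.....................
.....###########..........#####.................................
.......##########.......##########..............................
##......##########.....###...######.............................
.##...#############...###.....#####.............................
```

```bash
python3 - <<'E'
import cv2
a=cv2.imread('pics/t3.png'); cv2.imwrite('pics/fin.png',cv2.resize(a[155:219,290:380],None,fx=8.8,fy=8.8,interpolation=cv2.INTER_CUBIC))
E
```

```text
(no output)
```

View pics/fin.png

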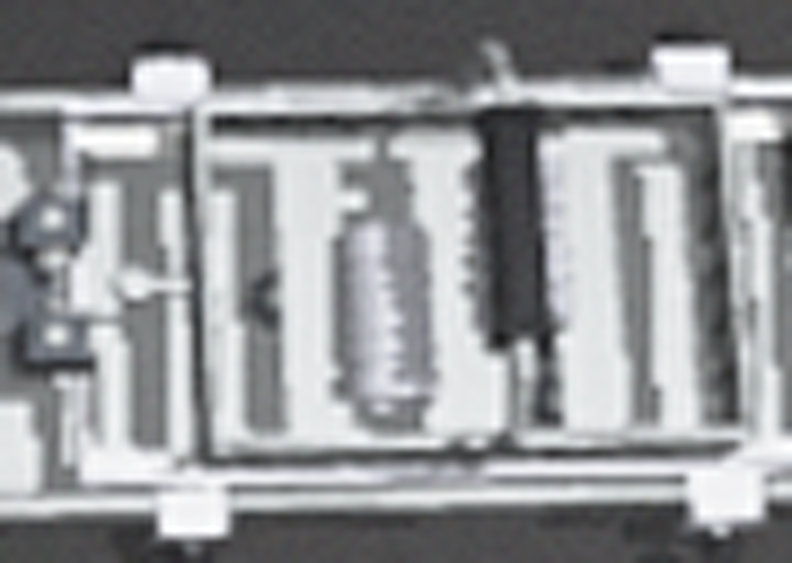

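The top view shows all three floor bars clear of nuts. One nut lies on the pan floor below the left slot at (265,298), another at (545,390) is overlapped by the right bar, and both grips are in the sieve at (385,320) and (520,230). The other three nuts must be hidden under the bars. I'll regrasp, shake a few more strokes to be safe, then slide home.

```bash

g(){ grep -E 'clock|pos|force|width'|tr '\n' ' ';echo; }
python3 -m creep '[[-0.08,0,0,0,0,0,0.5],[-0.16,0,0,0,0,0,0.5],[-0.24,0,0,0,0,0,0.5],[-0.32,0,0,0,0,0,0.5],[-0.4,0,0,0,0,0,0.5],[-0.43,0,0,0,0,0,0.5],[-0.43,0,0.04,0,0,0,0.5],[-0.43,0,0.1,0,0,0,0.5]]' | g
python3 -m creep '[[0,0,0.05,0,0,0,0.5],[0,0,0.09,0,0,0,0.5],[0,0,0.1,0,0,0,0.5],[0,0,0.1,0,0,0,0.5],[0,0,0.1,0,0,0,0.25],[0,0,0.1,0,0,0,0],[0,0,0.1,0,0,0,0],[0,0,0.1,0,0,0,0]]' | g
python3 -m creep '[[0,0,0,0,0,0,0],[0,0,0,0,0,0,0],[0,0,0,0,0,0,0]]' | g
```

```text
clock: 25.28 tcp_pos: [0.5382, -0.0665, 0.1361] ft_force: [0.1, 0.3, -0.2] width: 0.497 grasp_force: 0.0 
clock: 25.95 tcp_pos: [0.5342, -0.0667, 0.0866] ft_force: [-0.4, -0.6, -1.0] width: 0.232 grasp_force: 0.0 
clock: 26.2 tcp_pos: [0.5338, -0.0666, 0.0862] ft_force: [-0.4, 1.1, 6.5] width: 0.154 grasp_force: 30.0
```

```bash

g(){ grep -E 'clock|pos|force'|tr '\n' ' ';echo; }
python3 -m creep '[[0,0.026,-0.001,0,0,0,0],[0,0.026,-0.001,0,0,0,0],[0,-0.034,-0.001,0,0,0,0],[0,-0.034,-0.001,0,0,0,0],[0,0.026,-0.001,0,0,0,0],[0,0.026,-0.001,0,0,0,0],[0,-0.034,-0.001,0,0,0,0],[0,-0.034,-0.001,0,0,0,0]]' | g
python3 -m creep '[[0,0.06,0,0,0,0,0],[0,0.06,0,0,0,0,0],[0,0,0,0,0,0,0],[0,0,0,0,0,0,0],[0,0.06,0,0,0,0,0],[0,0.06,0,0,0,0,0],[0,0,0,0,0,0,0],[0,0,0,0,0,0,0]]' | g
python3 -m creep '[[0,0.06,0,0,0,0,0],[0,0,0,0,0,0,0],[0,0.06,0,0,0,0,0],[0,0,0,0,0,0,0],[0,0.06,0,0,0,0,0],[0,0,0,0,0,0,0],[0,0.06,0,0,0,0,0],[0,0,0,0,0,0,0]]' | g
python3 -m creep '[[0,0.06,0,0,0,0,0],[0,0,0,0,0,0,0],[0,0.06,0,0,0,0,0],[0,0,0,0,0,0,0],[0,0.06,0,0,0,0,0],[0,0,0,0,0,0,0],[0,0.06,0,0,0,0,0],[0,0.06,0,0,0,0,0]]' | g
python3 -m creep '[[0,-0.06,0,0,0,0,0],[0,-0.06,0,0,0,0,0],[0,0,0,0,0,0,0],[0,0,0,0,0,0,0],[0,-0.06,0,0,0,0,0],[0,-0.06,0,0,0,0,0],[0,-0.01,0,0,0,0,0],[0,-0.01,0,0,0,0,0]]' | g
```

```text
clock: 26.87 tcp_pos: [0.5343, -0.0855, 0.0862] ft_force: [0.1, -3.3, 6.4] grasp_force: 30.0 
clock: 27.53 tcp_pos: [0.5342, -0.0853, 0.0862] ft_force: [-0.1, -3.0, 6.3] grasp_force: 30.0 
clock: 28.2 tcp_pos: [0.5341, -0.0757, 0.0863] ft_force: [0.4, 1.9, -0.1] grasp_force: 30.0 
clock: 28.87 tcp_pos: [0.5331, -0.0523, 0.0862] ft_force: [1.0, 2.8, 4.8] grasp_force: 30.0 
clock: 29.53 tcp_pos: [0.5333, -0.0564, 0.0863] ft_force: [0.9, 2.7, 5.3] grasp_force: 30.0
```

```bash

g(){ grep -E 'clock|pos|force'|tr '\n' ' ';echo; }
python3 -m creep '[[0,0.006,-0.001,0,0,0,0],[0,0.012,-0.001,0,0,0,0],[0,0.018,-0.001,0,0,0,0],[0,0.022,-0.001,0,0,0,0]]' | g
python3 -m creep '[[0,0.003,0,0,0,0,0],[0,0.006,0,0,0,0,0]]' | g
python3 -m creep '[[0,0.003,0,0,0,0,0],[0,0.006,0,0,0,0,0]]' | g
```

```text
clock: 29.87 tcp_pos: [0.5331, -0.0477, 0.0864] ft_force: [1.1, -6.2, -0.8] grasp_force: 30.0 
clock: 30.03 tcp_pos: [0.5328, -0.0449, 0.0863] ft_force: [1.4, -3.4, -1.4] grasp_force: 30.0 
clock: 30.2 tcp_pos: [0.5326, -0.0414, 0.0863] ft_force: [1.8, -1.5, -0.4] grasp_force: 30.0
```

```bash

g(){ grep -E 'clock|pos|force'|tr '\n' ' ';echo; }
python3 -m creep '[[0,0.003,0,0,0,0,0],[0,0.005,0,0,0,0,0]]' | g
```

```text
clock: 30.37 tcp_pos: [0.5326, -0.0385, 0.0863] ft_force: [2.1, 0.4, -1.6] grasp_force: 30.0
```

Through the catch; now a gentle push to feel the home buffers.

```bash

g(){ grep -E 'clock|pos|force'|tr '\n' ' ';echo; }
python3 -m creep '[[0,0.002,0,0,0,0,0],[0,0.002,0,0,0,0,0]]' | g
python3 -m creep '[[0,0.002,0,0,0,0,0],[0,0.002,0,0,0,0,0]]' | g
```

```text
clock: 30.53 tcp_pos: [0.5328, -0.0379, 0.0863] ft_force: [3.5, -0.7, -3.1] grasp_force: 30.0 
clock: 30.7 tcp_pos: [0.5329, -0.0375, 0.0865] ft_force: [3.9, -4.7, -2.1] grasp_force: 30.0
```

```bash

g(){ grep -E 'clock|pos|force|width'|tr '\n' ' ';echo; }
python3 -m creep '[[0,0.002,0,0,0,0,0],[0,0.002,0,0,0,0,0],[0,0.002,0,0,0,0,0]]' | g
python3 -m creep '[[0,-0.002,0,0,0,0,0.5],[0,-0.002,0,0,0,0,0.5],[0,-0.002,0,0,0,0,0.5],[0,-0.002,0,0,0,0,0.5],[0,-0.002,-0.04,0,0,0,0.5],[0,-0.002,-0.1,0,0,0,0.5],[0,-0.002,-0.18,0,0,0,0.5],[0.06,-0.002,-0.2,0,0,0,0.5]]' | g
python3 -m creep '[[0.08,0,0,0,0,0,0.5],[0.16,0,0,0,0,0,0.5],[0.24,0,0,0,0,0,0.5],[0.32,0,0,0,0,0,0.5],[0.36,0,0,0,0,0,0.5],[0.36,0,0,0,0,0,0.5]]' | g
python3 - <<'E'
from h import *
a=capture('top'); cv2.imwrite('pics/t4.png',a); b=cv2.imread('pics/t3.png')
# sieve displacement along the image between the pre-check and now
pts=[]
P=b[160:215,305:380]; 
w=a[155:220,280:380]; T=b[165:200,343:354]  # handle patch
r=cv2.matchTemplate(a[165:200,320:375],T,cv2.TM_CCOEFF_NORMED); _,v,_,l=cv2.minMaxLoc(r); print('handle shift px',l[0]+320-343,v)
p=proj('top',[(.533,-.0667,.125),(.533,-.0377,.125)]);print('expected px',p[1]-p[0])
for y in range(166,206,2): print(' '.join('%3d'%x for x in a[y,296:372:2].mean(1)))
E
```

```text
clock: 30.95 tcp_pos: [0.5331, -0.0372, 0.0867] ft_force: [2.7, -7.2, 0.6] width: 0.149 grasp_force: 30.0 
clock: 31.62 tcp_pos: [0.5089, -0.0379, 0.1918] ft_force: [0.2, -0.0, 1.2] width: 0.5 grasp_force: 0.0 
clock: 32.12 tcp_pos: [0.3179, -0.042, 0.1858] ft_force: [1.1, -0.2, -0.4] width: 0.5 grasp_force: 0.0 
handle shift px -11 0.8820970058441162
expected px [-12.68645451  -0.03387028]
226 231 204 208 224 209 208 211 216 221 228 203 205 210 203 161 149 156 172 154 189 184 186 219 222 216 213 211 214 224 223 221 216 160 147 125 121 119
 80 143 102 171  92  83  86  68  69  82  62  66  71  52  72  77  63  81  57  48  56  52  72  79  59  73  89  62  75  85  92  90 145 223 231 237 236 237
 87 218  92 171 139 146 147 152 142 141 133 126 134 104 124 133 140 180 110  59  63  57 181 218 219 215 196 146 156 213 181 105 108 238 240 237 237 238
114 172  62 199 228 225 219 222 224 224 227 219 221 123 224 224 225 225 176  49  69  55 198 226 225 226 169 174 222 237 234 130  95 185 121 124 122 124
118 151  61 174 116 111 115 187 224 221 225 131 124 127 126 212 227 220 188  50  68  60 100 230 22
[... 1633 characters left out ...]
 140 183 230 229 230 191 189 131 150 233 229 230 191 107 190 233 162  91 117 232 231 229 230
124 170  93 179 217 231 123 126 224 229 232 138 175 198 191 162 178 233 230 230 195 154 130 157 233 227 230 180  79  67 186 193  86  93 234 230 228 230
129 166  90 180 219 233 126 127 219 230 233 169 184 230 243 212 168 231 230 231 188 153 129 136 233 229 230 190 114 115 107 194 101  82 225 231 229 228
127 159  89 151 221 234 126 127 219 231 234 115 166 191 187 130 169 233 231 235 175 144 130 134 234 232 233 178  70  76 195 203 101  75 224 232 232 231
132 136 115 144 214 223 140 148 225 230 230 227 178 179 185 210 195 175 219 167 135 194 185 185 206 203 208 211 207 203 191 158 162 165 205 235 234 235
```

```bash
python3 - <<'E'
from h import *
A=cv2.imread('pics/t4.png').mean(2); B=cv2.imread('pics/t3.png').mean(2)
for n,I,x0,x1 in (('now',A,328,344),('before',B,340,358)):
    for y in (172,176,180,184,188): 
        r=I[y,x0:x1]; print(n,y,r.astype(int))
# pin & left end wall
for y in (186,188,190): print(A[y,290:312].astype(int),B[y,298:324].astype(int))
E
```

```text
now 172 [225 226 225 232 176  60  49  66  69  62  55 138 198 223 226 224]
now 176 [227 225 224 230 187  93  52  61  68  67  64  79 108 194 226 229]
now 180 [227 226 224 228 211 130  44  60  66  74  75  70 108 147 211 230]
now 184 [212 232 227 227 233 170  44  63  70  71  74  64 104 152 213 230]
now 188 [212 233 227 226 234 178  63  55  69  76  76  69  66  62 199 233]
before 172 [224 226 229 228 158  38  53  62  65  62  51 179 226 220 221 223 223 222]
before 176 [224 225 201 144  89  52  52  59  67  67  53 107 193 209 217 226 221 225]
before 180 [225 224 232 182  95  71  53  62  67  67  61 106 201 216 220 228 224 223]
before 184 [229 229 182 118 112  82  51  59  66  71  69  53 183 213 209 224 225 225]
before 188 [232 231 204 148 117  82  44  55  64  74  70  56 159 208 214 222 227 225]
[115 115 180 224 228 200 160 154 171 180 128 102 204 230 225 231 187 129
 130 131 133 208] [224 238 225 225 205 205 221 226 211 172 158 190 189 122  80 187 232 231
 189 127 123 105  74 122 212 231]
[ 87  64 151 210 229 193 145 136 145 164 129  83 194 229 227 230 189 124
 126 128 134 209] [225 240 229 226 210 157 194 230 195 133 123 174 179 112  82 193 209 217
 186 121  97  78 112 165 219 231]
[131 111  82  81  89 121 156 156 135 154 121  72 193 225 222 229 204 144
 126 129 114 200] [178 179 189 210 216 174 125 127 126 128 121 199 222 133  67 187 219 223
 187 113  90  68  71 102 205 231]
```

```bash
python3 -c "
from workcell import bot,status
print(status.get_obs()['clock']); print(bot.sign_off())"
```

```text
32.1667
the job is handed in; nothing more can be done
None
```

I slid the sieve home through the catch onto the buffers, let go and handed the job in at 32.2 s; the floor bars looked clear of nuts and both grips were in the sieve at the last view, though I saw only some of the five nuts in the pan, the rest being hidden under the sieve, and no verdict came back.

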